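# Idle the bench shaker, unlatch its clamp bar from the ball and hold the bar up

### The arm

A 6-joint arm with a two-finger parallel gripper is mounted at the origin on a cart in front of the work surface, level with it; the furniture and walls round the work are solid. World frame = base frame: x ahead of the robot, y to its left, z up, the work surface at z = 0. Lengths are in m, angles in rad, forces in N, time in s.
With the tool pointing down it reaches from about 0.15 to 0.775 m from the base axis. Payload 6.1 kg.
Tool frame: the origin (TCP) lies midway between the tips of the shut fingers; the grasp point (between the pads) lies 19 mm behind it; x points along the fingers, y is the direction in which the jaws open and shut, and the axes are right-handed (so a half turn about x gives the same grasp; the last joint's range is limited). The gripper opens to 85 mm and grips with 20 to 120 N. Pads are 22 mm wide; open, the fingers measure 114 mm over their backs; the gripper's body (76 mm by 85 mm) begins 54 mm behind the grasp point. The pads swing forward as they close: fully open they stand 13 mm farther back than shut.
Start: joints at [1.314, 0.126, -0.04, 1.405, 0, 1.571], TCP at [0.133, 0.508, 0.231] pointing down, gripper open.
Joint ranges: [-2.72, 2.72], [-0.95, 1.95], [-1.27, 1.35], [-1.78, 2.02], [-1.46, 1.47], [-3.14, 3.14]. Speed limits (rad/s): [2.39, 2.39, 3.01, 3.14, 3.14, 3.14].

### API

Orientations are given as a unit quaternion [w, x, y, z].
In Python, from cell import robot, set_gripper, inverse_kinematics, cams gives the robot as it stands. The module is installed in compiled form; this text tells all that it offers. Calls block until the motion is done:
- robot.reach(position, orientation): joint-space move of the TCP to a pose.
- robot.servo_line(position, attitude=None, max_speed=0.15, force_limit=None): straight line of the TCP; attitude=None keeps the orientation; max_speed is the mean speed in m/s. With force_limit (N) it stops when the force on the tool has changed by that much, and returns True; else False.
- robot.move_joints(angles): joint-space move.
- set_gripper(opening, strength=None): finger opening in m; strength is the grip in N (None keeps the last); returns when the fingers have stopped.
- robot.dwell(seconds).
- inverse_kinematics(position, orientation): joint angles nearest the present ones, or None.
- robot.state(): the state.
- cams.camera(name): name is "scene" or "top" or "wrist"; returns a dict with "frame" (400x640x3 uint8, red, green, blue), "depth" (400x640 float32, m along the optical axis (not along the pixel's ray), 0 where there is no reading), "fov_y" (degrees; the focal length in pixels is half the picture's height over the tangent of half this angle, whatever the lens; pixels are square), "cx", "cy" (the principal point, pixels), "R" (3x3) and "t" (3): a world point X has camera coordinates R X + t. Camera axes: x right, y down, z forward; pixel columns grow to the right and rows downward; lengths in m; the calibration is good to about 2 mm. A picture is of the moment at which its call begins.
A pose or a line that the arm cannot do raises robot.Unreachable and nothing moves.
- robot.job_done(): hands the job in, once; it reports no verdict.
The state is a dict: "time": time; "q": joint angles; "qd": joint speeds; "tau": joint torques, N m; "tcp_pos": TCP position; "orientation": TCP orientation; "force": force on the tool from outside, world axes, zero at the start; "moment": the same for the moment, N m; "grip_width": finger opening in m.
Only numpy, scipy, OpenCV 4.12 (cv2) and the standard library are available. Lean on these libraries where they do the work, as an engineer would, in place of code of your own. Each camera call takes 0.05 s, during which the arm holds its last target.

### The job

Stop the bench shaker and open its clamp so that a colleague can take out the dish: first turn the speed lever to the long idle mark, where it points straight to the front. Then pull the spring latch on the clamp bar's front end sideways until it clears the ball stud, lift that end about 10 cm off the ball, and finish while still holding the bar up in the gripper, at rest. Leave the dish on the platform and the things round the shaker where they are.

Things in the scene. Friction and masses are not known exactly. Their poses are not given: they have to be found in the camera images.
- shaker: white bench shaker fixed to the worktop, 220 (x) x 240 (y) x 58 mm high to its deck; origin on the worktop (housing from x = -115 to +105 mm). Front = its -x side, facing the robot; +y = its left; z up. On deck: clamp bar (line y = -40 mm) over a platform with the dish; speed lever on the left; steel ball stud at x = -87, y = -40 mm, ball 26 mm wide, flat underside 80 mm above the worktop
- lever_angle (a joint): speed lever, turning about a vertical axis, rad: 0 = idle, arm pointing straight to the shaker's front (-x) over the long mark on the deck; positive turns counter-clockwise seen from above, so negative values stand to the shaker's left (+y), where it starts. Range -0.95 to 0.95; it stays where it is left, moved by about 1.5 N at the handle
- lever_pivot (a point): point on the deck (58 mm above the worktop) on the lever's vertical turning axis; fixed to the shaker and turned like it
- lever_grip (a point): where to pinch the lever's upright round black handle: 14 mm diameter, from 11 to 55 mm above the deck, 50 mm from the turning axis; this point is on its axis, 40 mm above the deck. The flat lever arm below it ends 11 mm above the deck
- clamp_bar: aluminium clamp bar, 26 mm wide, 14 mm thick, about 0.3 kg, lying front to back over the dish; origin on its hinge axis at the rear (99 mm above the worktop), 180 mm behind the ball; -x of the bar runs to its front head, which sits over the ball; z up when closed. It falls shut when let go
- bar_angle (a joint): clamp bar angle, rad: 0 = closed on the ball, positive = front end raised about the rear hinge axis (parallel to the shaker's y); 0.59 raises the front end by 10 cm. Range 0 to 1.25. Locked near 0 (about 0.02 of play) until the latch is pulled
- bar_pivot (a point): point on the bar's hinge axis, on the bar's centre line, 99 mm above the worktop; fixed to the shaker and turned like it
- latch: dark steel latch sliding across the bar's front head, with a black paddle standing on top; its foot reaches in from the shaker's right under the ball. Origin on the ball's axis 99 mm above the worktop when shut; axes as the bar's, travels with the bar
- latch_slide (a joint): latch travel, m: 0 = shut, positive = pulled to the shaker's right (-y). Range 0 to 0.015; the foot clears the ball at about 0.007. The spring pushes it back with 4 N when shut and 9 N at the stop
- paddle (a point): where to pinch the latch paddle: flat upright tab, 24 mm front to back, 10 mm thick across the bar (y), top 63 mm above hinge-axis height; this point is in its middle, 46 mm above hinge-axis height, 180 mm ahead of the hinge axis. The latch's saddle begins 32 mm below it. It swings with the bar about the hinge axis; a tool that keeps its direction lets the paddle turn between the pads
- dish_clamped: shallow round lidded dish, 93 mm diameter, 17 mm high, loose on the shaker's platform under the bar; origin under its centre
- alcohol_bottle: brown bottle with blue cap, 47 mm wide, 88 mm high, loose on the worktop to the right of the shaker; origin under its centre
- oil_dropper: small brown dropper bottle with a black top, 34 mm wide, 102 mm high, loose on the worktop to the left of the shaker's front; origin under its centre
- pen_teal: ball pen, 142 mm long, lying loose on the worktop's left part; origin under its middle

How it is judged:
By the outcome, as a careful person would: the job done as asked, in the order asked, and still so for the second after the job is handed in, while the arm keeps its last pose, push and grip.
It also fails if it takes over 42 s, if anything falls off the work surface, if the arm or the gripper's body presses on something with over 40 N, if the wrist force passes 120 N, or if a joint passes its speed limit or range.

## Working session

There is one attempt and no reset: what is moved stays moved. The work goes in short steps, each a Python script; the robot and the scene stay as the last script left them, time stands still between calls to the robot, and variables do not carry over. Pictures are saved under pics/ and viewed, and the job is handed in when it is done.

```bash
mkdir -p pics; ls
python3 - <<'E'
from cell import robot, cams
import cv2, numpy as np, pickle
for n in ["scene","top"]:
    c=cams.camera(n); pickle.dump(c,open(f"pics/{n}.pkl","wb"))
    cv2.imwrite(f"pics/{n}0.png",c["frame"][:,:,::-1]); print(n,c["fov_y"],c["cx"],c["cy"],c["R"],c["t"])
s=robot.state(); print(s["time"],s["q"],s["tcp_pos"],s["orientation"],s["grip_width"])
E
```

```text
pics
scene 56.92913758187551 320.0678886150739 197.2030156650904 [[ 7.51591868e-01 -6.59628170e-01  5.85347827e-04]
 [-4.05014729e-01 -4.62180919e-01 -7.88892811e-01]
 [ 5.20646458e-01  5.92688347e-01 -6.14530544e-01]] [-0.59117246  0.1999361   0.74530125]
top 44.04862953714186 320.0188615158181 200.4495629836845 [[-0.00304679 -0.9999491  -0.00961852]
 [-0.99837546  0.00358897 -0.05686437]
 [ 0.056896    0.00942964 -0.99833558]] [-0.22023966  0.57681055  1.20423541]
0.1 [ 1.31401916e+00  1.26347864e-01 -4.05207683e-02  1.40538670e+00
  3.48895326e-05  1.57080806e+00] [0.13322837 0.50743502 0.23058525] [ 0.70120794  0.09002932  0.7013645  -0.09104934] 0.0853328322871614
```

View pics/scene0.png

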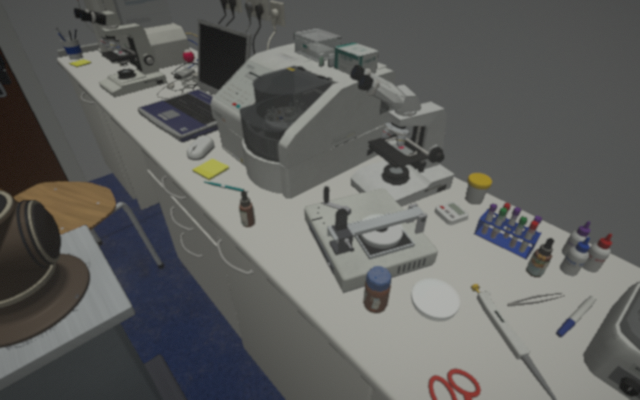

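View pics/top0.png

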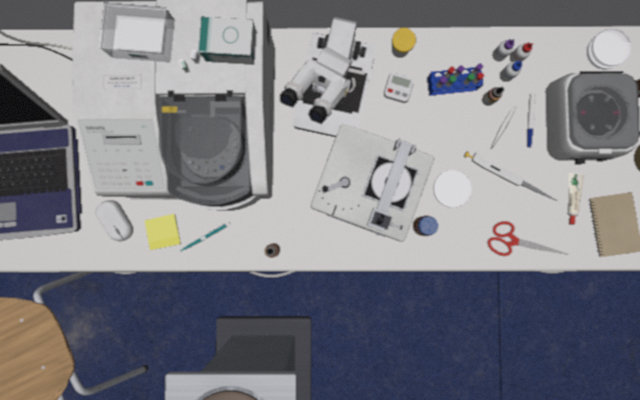

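The scene picture shows the shaker at about (370,235). The top picture shows it at about (373,180), with the lever at its left-front (345,183)→(322,189) and the bar running (405,145)→(382,222). The bottle is at (427,225), close to the right front corner. I'll enlarge both.

Run:
```python
import cv2,pickle
for n,(x0,y0,x1,y1) in dict(top=(300,115,445,250),scene=(295,170,445,315)).items():
    f=pickle.load(open(f"pics/{n}.pkl","rb"))["frame"][y0:y1,x0:x1,::-1]
    cv2.imwrite(f"pics/{n}_c.png",cv2.resize(f,None,fx=4,fy=4,interpolation=cv2.INTER_CUBIC))
```

```text
(no output)
```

View pics/top_c.png

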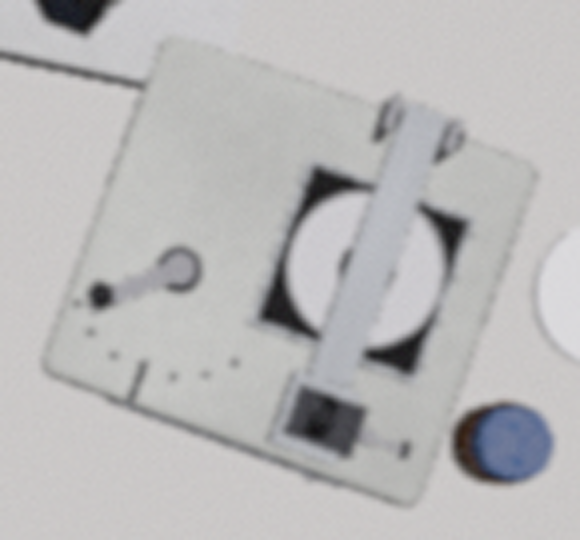

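View pics/scene_c.png

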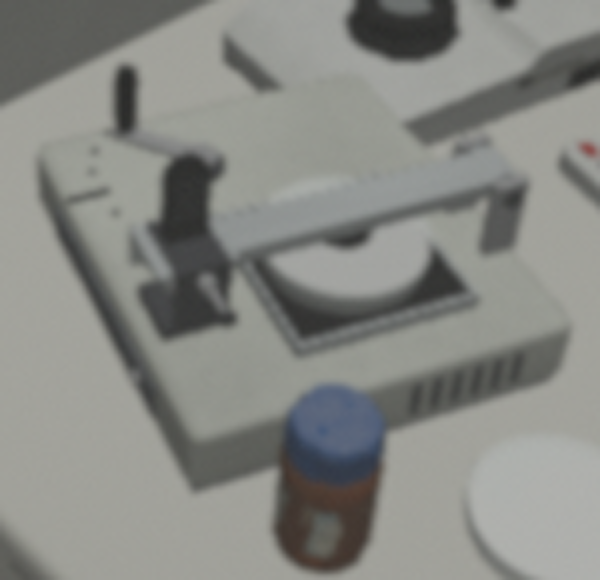

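```bash
cat > h.py <<'E'
import numpy as np, pickle, cv2
def K(c):
    f=200/np.tan(np.radians(c["fov_y"]/2)); return f
def unproj(c,u,v,z):
    f=K(c); d=np.array([(u-c["cx"])/f,(v-c["cy"])/f,1.]); R=np.array(c["R"]); t=np.array(c["t"])
    o=-R.T@t; w=R.T@d; return o+w*(z-o[2])/w[2]
def proj(c,X):
    p=np.array(c["R"])@np.array(X)+c["t"]; f=K(c); return f*p[0]/p[2]+c["cx"],f*p[1]/p[2]+c["cy"]
def dep(c,u,v):
    f=K(c); z=float(c["depth"][int(round(v)),int(round(u))]); R=np.array(c["R"]);t=np.array(c["t"])
    return R.T@(np.array([(u-c["cx"])/f*z,(v-c["cy"])/f*z,z])-t)
E
python3 - <<'E'
from h import *
c=pickle.load(open("pics/top.pkl","rb")); s=pickle.load(open("pics/scene.pkl","rb"))
T=lambda u,v,z:unproj(c,300+u/4,115+v/4,z)
S=lambda u,v,z:unproj(s,295+u/4,170+v/4,z)
for n,a in dict(RL=(165,38,.056),RR=(538,172,.056),FR=(412,505,.056),FL=(45,368,.056),pivot=(180,268,.07),handle=(100,295,.113),mark1=(143,362,.058),mark0=(132,405,.058),paddle=(320,415,.162),barrear=(425,112,.106)).items(): print(n,T(*a).round(4))
for n,a in dict(handletop=(126,70,.113),paddletop=(188,160,.162),m1=(108,190,.058),m0=(70,200,.058)).items(): print("S",n,S(*a).round(4))
for n,(u,v) in dict(deck=(200,150),deckfl=(220,330),bar=(370,240),saddle=(345,440),bottle=(510,440)).items(): print(n,dep(c,300+u/4,115+v/4).round(4))
E
```

```text
RL [ 0.7565 -0.2741  0.056 ]
RR [ 0.6744 -0.4966  0.056 ]
FR [ 0.4762 -0.4189  0.056 ]
FL [ 0.5582 -0.2016  0.056 ]
pivot [ 0.6164 -0.2818  0.07  ]
handle [ 0.5971 -0.2345  0.113 ]
mark1 [ 0.5615 -0.2599  0.058 ]
mark0 [ 0.5359 -0.2533  0.058 ]
paddle [ 0.5276 -0.3531  0.162 ]
barrear [ 0.7022 -0.4213  0.106 ]
S handletop [ 0.5985 -0.2366  0.113 ]
S paddletop [ 0.5273 -0.3591  0.162 ]
S m1 [ 0.5633 -0.261   0.058 ]
S m0 [ 0.5413 -0.2532  0.058 ]
deck [ 0.6884 -0.2947  0.0575]
deckfl [ 0.5805 -0.3059  0.0567]
bar [ 0.6288 -0.3891  0.1044]
saddle [ 0.5144 -0.3725  0.1137]
bottle [ 0.5143 -0.4703  0.0903]
```

Run:
```python
from h import *
c=pickle.load(open("pics/top.pkl","rb"))
# points with world x<0.75, |y|.. max height per grid
f=K(c); v,u=np.mgrid[0:400,0:640]; d=c["depth"]; P=np.stack([(u-c["cx"])/f*d,(v-c["cy"])/f*d,d],-1)-c["t"]; W=P@np.array(c["R"])
m=(d>0)
for y0 in np.arange(.6,-.7,-.1):
    r=[]
    for x0 in np.arange(.2,.9,.05):
        k=m&(W[...,0]>=x0)&(W[...,0]<x0+.05)&(W[...,1]<=y0)&(W[...,1]>y0-.1)
        r.append("%5.2f"%W[...,2][k].max() if k.any() else "  -  ")
    print("%.1f"%y0,*r)
print("cols",np.arange(.2,.9,.05).round(2))
```

```text
0.6 -0.29 -0.73 -0.73   -    0.01  0.03  0.04  0.04  0.04  0.04  0.04  0.13   -    0.00
0.5 -0.74 -0.73 -0.74   -    0.01  0.03  0.04  0.04  0.04  0.04  0.04  0.21  0.29  0.01
0.4 -0.74 -0.74 -0.73 -0.09  0.01  0.01  0.04  0.04  0.04  0.04  0.03  0.20  0.28   -  
0.3 -0.73 -0.74 -0.73 -0.09  0.01  0.04  0.04  0.18  0.21  0.24  0.27  0.28  0.28  0.28
0.2 -0.73 -0.74 -0.74   -    0.01  0.02  0.02  0.18  0.21  0.24  0.27  0.28  0.33  0.33
0.1 -0.74 -0.73 -0.73   -    0.01  0.02  0.01  0.28  0.28  0.28  0.28  0.28  0.33  0.33
0.0 -0.73 -0.73 -0.74 -0.09  0.08  0.08  0.01  0.28  0.28  0.28  0.28  0.28  0.33  0.33
-0.1 -0.74 -0.73 -0.73 -0.09  0.10  0.10  0.01  0.19  0.21  0.24  0.34  0.34  0.31  0.33
-0.2 -0.74 -0.73 -0.74   -    0.01  0.01  0.06  0.12  0.11  0.06  0.35  0.32  0.31  0.29
-0.3 -0.73 -0.74 -0.74   -    0.01  0.06  0.16  0.11  0.11  0.11  0.11  0.14  0.14  0.15
-0.4 -0.73 -0.74 -0.74   -    0.01  0.09  0.11  0.09  0.11  0.11  0.11  0.01  0.05  0.05
-0.5 -0.73 -0.74 -0.74   -    0.01  0.01  0.01  0.02  0.02  0.02  0.01  0.01  0.10  0.10
-0.6 -0.74 -0.73 -0.74   -    0.01  0.01  0.01  0.01  0.02  0.02  0.01  0.01  0.10  0.10
cols [0.2  0.25 0.3  0.35 0.4  0.45 0.5  0.55 0.6  0.65 0.7  0.75 0.8  0.85]
```

```bash
cat >> h.py <<'E'
from scipy.spatial.transform import Rotation as Ro
def down(p):  # tool down, jaw direction angle p (rad, world)
    c,s=np.cos(p),np.sin(p)
    q=Ro.from_matrix(np.array([[0,c,s],[0,s,-c],[-1,0,0]])).as_quat(); return [q[3],q[0],q[1],q[2]]
YAW=-0.36
def sh(o,l,yaw=YAW):
    c,s=np.cos(yaw),np.sin(yaw); return np.array([o[0]+c*l[0]-s*l[1],o[1]+s*l[0]+c*l[1]])
E
python3 - <<'E'
from h import *
from cell import robot,cams,inverse_kinematics as ik,set_gripper
for n,P in dict(way=(.40,-.2,.27),lev=(.597,-.2345,.079),idle=(.5696,-.2642,.079),pad=(.5265,-.356,.126),up=(.58,-.375,.22)).items():
    for p in (69.4,-110.6):
        q=ik(P,down(np.radians(p))); print(n,p,None if q is None else np.round(q,2))
s=robot.state(); R=Ro.from_quat(np.roll(s["orientation"],-1)).as_matrix(); print(R.round(2))
E
```

```text
way 69.4 [-0.46 -0.02 -0.11  1.48  0.   -0.1 ]
way -110.6 [-0.46 -0.02 -0.11  1.48  0.    3.04]
lev 69.4 [-0.37  0.38 -0.05  1.14  0.   -0.01]
lev -110.6 [-0.37  0.38 -0.05  1.14  0.    3.13]
idle 69.4 [-0.43  0.36 -0.08  1.13  0.   -0.07]
idle -110.6 [-0.43  0.36 -0.08  1.13  0.    3.07]
pad 69.4 [-0.59  0.35  0.02  1.24  0.   -0.24]
pad -110.6 [-0.59  0.35  0.02  1.24  0.    2.91]
up 69.4 [-0.57  0.46  0.38  1.49  0.   -0.21]
up -110.6 [-0.57  0.46  0.38  1.49  0.    2.93]
[[-0.    0.25  0.97]
 [-0.    0.97 -0.25]
 [-1.   -0.   -0.  ]]
```

Run:
```python
from h import *
from cell import robot,cams,set_gripper
O=down(np.pi/2+YAW)
robot.reach((.42,-.2,.27),O)
c=cams.camera("wrist"); pickle.dump(c,open("pics/w1.pkl","wb")); cv2.imwrite("pics/w1.png",c["frame"][:,:,::-1])
print(robot.state()["time"],-np.array(c["R"]).T@c["t"],np.array(c["R"])[2],c["fov_y"])
```

```text
2.85 [ 0.34189802 -0.1696702   0.41334594] [ 0.30678261 -0.11533803 -0.94476535] 63.235078302565
```

View pics/w1.png

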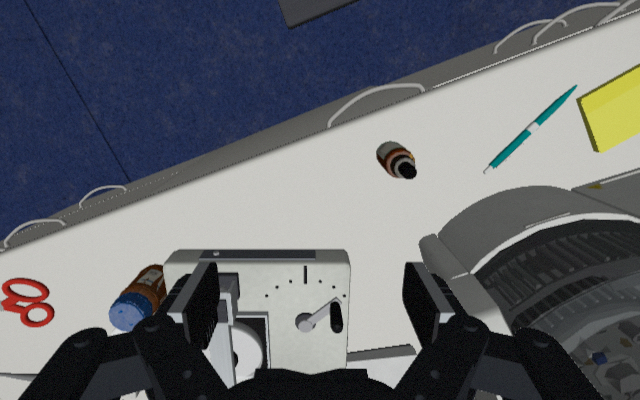

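Run:
```python
from h import *
f=pickle.load(open("pics/w1.pkl","rb"))["frame"][240:380,155:355,::-1]
cv2.imwrite("pics/w1c.png",cv2.resize(f,None,fx=4,fy=4,interpolation=cv2.INTER_CUBIC))
```

```text
(no output)
```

View pics/w1c.png

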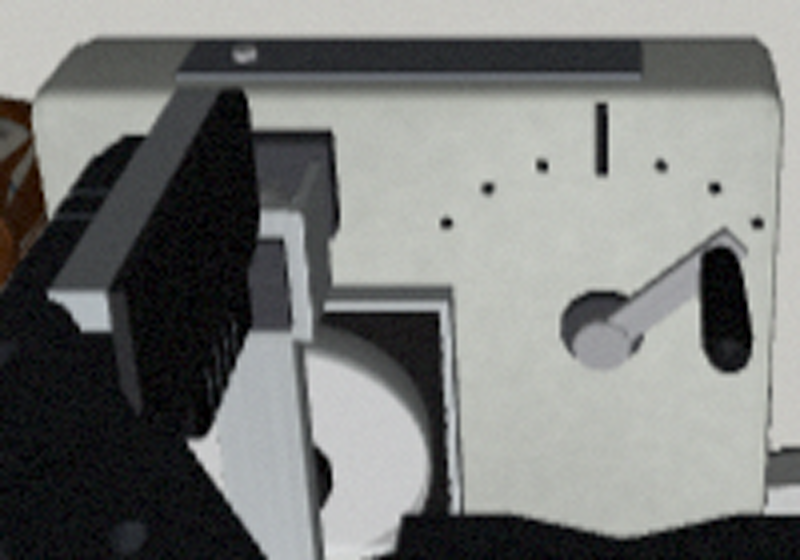

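Run:
```python
from h import *
c=pickle.load(open("pics/w1.pkl","rb"))
T=lambda u,v,z:unproj(c,155+u/4,240+v/4,z)
m0=T(601,103,.058);m1=T(601,175,.058);print("mark",m0.round(4),m1.round(4),"yaw",np.arctan2(*(m1-m0)[[1,0]]))
print("disc",T(600,328,.058).round(4),"cap .074",T(600,345,.074).round(4),"htop",T(727,355,.113).round(4),"hbot",T(722,252,.069).round(4))
a,b=T(95,94,.056),T(740,94,.056);d=b-a;print("front",a,b,np.arctan2(-d[0],d[1]))
a,b=T(781,120,.056),T(767,500,.056);d=b-a;print("left",a,b,np.arctan2(d[1],d[0]))
for u,v in((447,223),(758,223),(488,188),(714,187),(542,165),(661,165)):print(T(u,v,.058).round(4))
P=[T(u,v,.058)[:2] for u,v in((447,223),(758,223),(488,188),(714,187),(542,165),(661,165))]
from scipy.optimize import least_squares
r=least_squares(lambda x:[np.hypot(*(p-x[:2]))-x[2] for p in P],[.61,-.28,.07]);print("dot circle",r.x,r.fun.round(4))
for i in(0,2,4):
    d=P[i+1]-P[i];print("yaw",np.arctan2(-d[0],d[1]))
```

```text
mark [ 0.54   -0.2513  0.058 ] [ 0.5645 -0.2607  0.058 ] yaw -0.36536942223633656
disc [ 0.6201 -0.2823  0.058 ] cap .074 [ 0.6138 -0.2796  0.074 ] htop [ 0.5985 -0.2344  0.113 ] hbot [ 0.5976 -0.2322  0.069 ]
front [ 0.48226299 -0.39900355  0.056     ] [ 0.55345692 -0.20988393  0.056     ] -0.3600405842773151
left [ 0.56686648 -0.20080537  0.056     ] [ 0.71210473 -0.25416172  0.056     ] -0.3520656413038275
[ 0.5639 -0.3138  0.058 ]
[ 0.5993 -0.2196  0.058 ]
[ 0.5563 -0.2963  0.058 ]
[ 0.5814 -0.2285  0.058 ]
[ 0.5544 -0.2769  0.058 ]
[ 0.5678 -0.2415  0.058 ]
dot circle [ 0.61794783 -0.28047661  0.06358049] [-0.0001  0.      0.0001 -0.      0.     -0.0001]
yaw -0.36005707740315257
yaw -0.35487200676978164
yaw -0.36004950744302516
```

Run:
```python
from h import *
from cell import robot,cams,set_gripper
piv=np.array([.6175,-.281]); r=.05
def pose(a,z): 
    th=np.pi+YAW+a; return (piv[0]+r*np.cos(th),piv[1]+r*np.sin(th),z),down(np.pi/2+YAW+a)
p,o=pose(-.8175,.2); 
set_gripper(.045,30)
robot.reach(p,o)
p,o=pose(-.8175,.079); print(robot.servo_line(p,force_limit=12)); 
print(robot.state()["time"],robot.state()["tcp_pos"])
for n in("scene","wrist"):
    c=cams.camera(n); pickle.dump(c,open(f"pics/{n}2.pkl","wb"));f=c["frame"][...,::-1]
    if n=="scene": f=cv2.resize(f[140:310,270:470],None,fx=4,fy=4)[:600]
    cv2.imwrite(f"pics/{n}2.png",f)
```

```text
False
5.1417 [ 0.59887005 -0.23510609  0.08042056]
```

View pics/scene2.png

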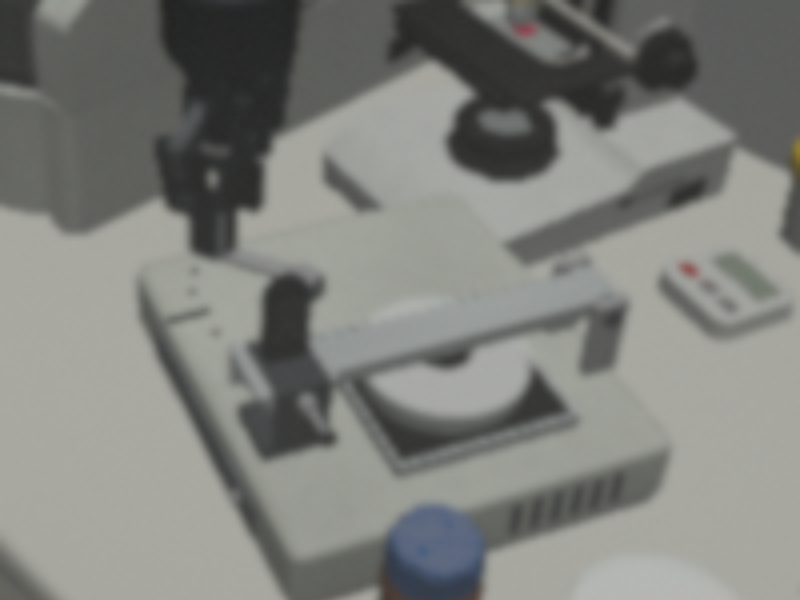

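View pics/wrist2.png

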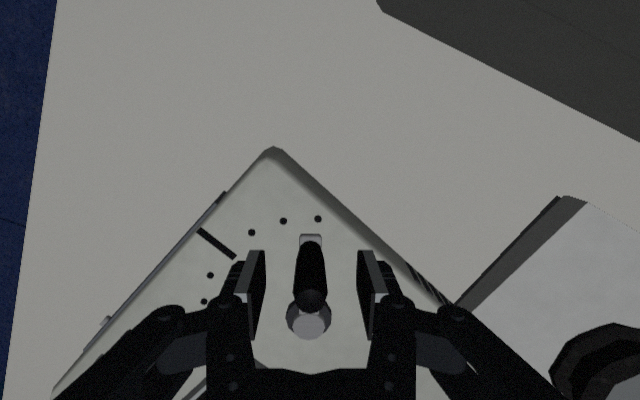

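The wrist picture shows the handle at (311,275), midway between the pads at 262 and 362, and the fingers clear of everything. I'll close and turn the lever.

Run:
```python
from h import *
from cell import robot,cams,set_gripper
piv=np.array([.6175,-.281]); r=.05
def pose(a,z): 
    th=np.pi+YAW+a; return (piv[0]+r*np.cos(th),piv[1]+r*np.sin(th),z),down(np.pi/2+YAW+a)
set_gripper(.0,25); s=robot.state(); print(s["grip_width"],s["force"])
for a in(-.62,-.42,-.21,0):
    p,o=pose(a,.079); robot.servo_line(p,o,max_speed=.06)
s=robot.state(); print(s["time"],s["tcp_pos"],p,s["force"],s["grip_width"])
for n in("top","wrist"):
    c=cams.camera(n); pickle.dump(c,open(f"pics/{n}3.pkl","wb"));f=c["frame"][...,::-1]
    if n=="top": f=cv2.resize(f[115:250,300:445],None,fx=4,fy=4)
    cv2.imwrite(f"pics/{n}3.png",f)
```

```text
0.01331151751400169 [-0.72303739  0.12634303  2.4665815 ]
7.0333 [ 0.5705986  -0.26310972  0.07952867] (np.float64(0.5707051588161033), np.float64(-0.26338628833624556), 0.079) [-2.79860549  2.48658818  6.55353479] 0.01319239909096797
```

View pics/wrist3.png

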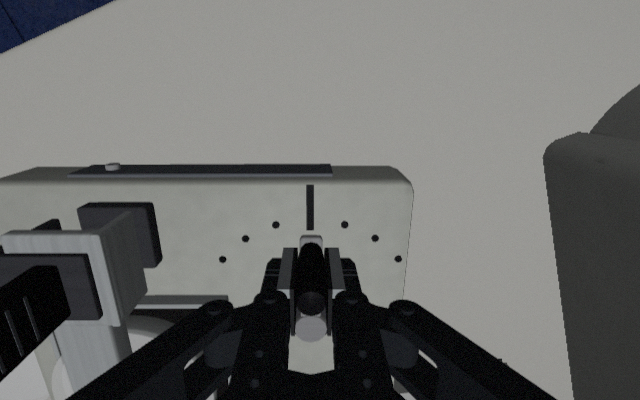

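The lever arm's end (311,240) and pivot (312,325) line up with the long mark (310,185–230). I'll release and go up.

Run:
```python
from h import *
from cell import robot,cams,set_gripper
set_gripper(.045)
O=down(np.pi/2+YAW)
p=robot.state()["tcp_pos"]
robot.servo_line((p[0],p[1],.22),max_speed=.2)
robot.servo_line((.50,-.305,.22),max_speed=.2)
print(robot.state()["time"],robot.state()["tcp_pos"])
for n in("top","wrist"):
    c=cams.camera(n); pickle.dump(c,open(f"pics/{n}4.pkl","wb"));f=c["frame"][...,::-1]
    if n=="top": f=cv2.resize(f[115:250,300:445],None,fx=4,fy=4)
    cv2.imwrite(f"pics/{n}4.png",f)
```

```text
8.9583 [ 0.50003303 -0.30495615  0.21956938]
```

View pics/wrist4.png

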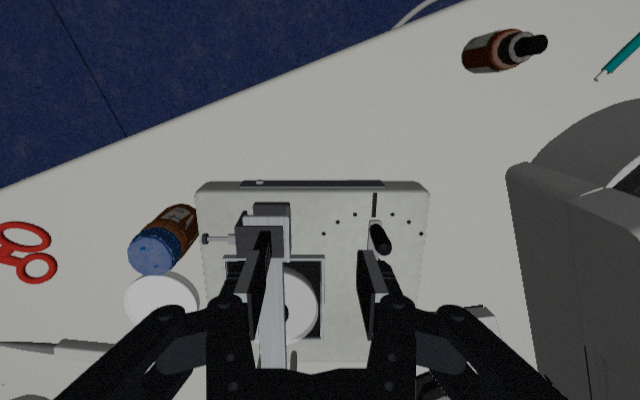

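View pics/top4.png

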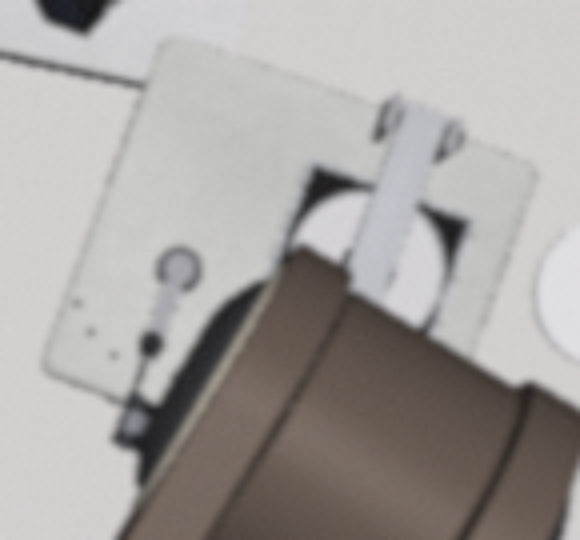

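Run:
```python
from h import *
c=pickle.load(open("pics/top4.pkl","rb"))
T=lambda u,v,z:unproj(c,300+u/4,115+v/4,z)
a,b=T(180,268,.074),T(150,341,.113); print(a,b,np.arctan2(*(b-a)[[1,0]])-np.pi-YAW)
f=pickle.load(open("pics/wrist4.pkl","rb"))["frame"][170:290,190:440,::-1]
cv2.imwrite("pics/w4c.png",cv2.resize(f,None,fx=3.2,fy=3.2,interpolation=cv2.INTER_CUBIC)*1)
```

```text
[ 0.61598193 -0.28159263  0.074     ] [ 0.57082192 -0.26272966  0.113     ] -0.03566433263562663
```

View pics/w4c.png

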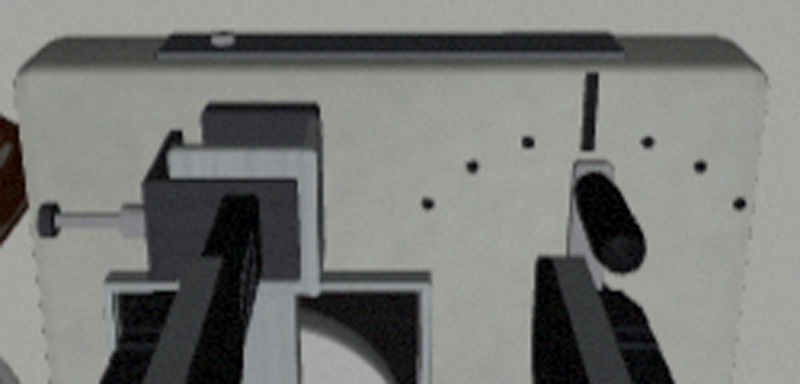

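Run:
```python
from h import *
c=pickle.load(open("pics/wrist4.pkl","rb"))
T=lambda u,v,z:unproj(c,190+u/3.2,170+v/3.2,z)
piv=np.array([.6175,-.281])
def an(p): d=p[:2]-piv; return np.hypot(*d),np.arctan2(d[1],d[0])-np.pi-YAW
for n,a in dict(htop=(627,256,.113),hbot=(594,185,.075),armend=(594,163,.075),m0=(593,75,.058),m1=(589,149,.058)).items():
    print(n,T(*a).round(4),an(T(*a)))
h=piv-0
for n,(l,z) in dict(paddle=((-.087,-.04),.162),).items():
    print(sh((.6205,-.3493),l))
# paddle: black tab base in image center
print("padbase",T(240,198,.113).round(4), "latch top corners",T(148,182,.113).round(4),T(298,182,.113).round(4))
```

```text
htop [ 0.5716 -0.2616  0.113 ] (np.float64(0.049836789466122314), np.float64(-0.03904116169465499))
hbot [ 0.5675 -0.2622  0.075 ] (np.float64(0.053413410197811935), np.float64(-0.00026571167252986694))
armend [ 0.5606 -0.2601  0.075 ] (np.float64(0.060660424195879165), np.float64(0.007482229649911187))
m0 [ 0.5403 -0.2508  0.058 ] (np.float64(0.08289641260930435), np.float64(-0.012355997895072579))
m1 [ 0.5636 -0.2593  0.058 ] (np.float64(0.05816004720323901), np.float64(-0.023152818276152565))
[ 0.52498601 -0.35608801]
padbase [ 0.5189 -0.3525  0.113 ] latch top corners [ 0.5061 -0.3733  0.113 ] [ 0.52   -0.3364  0.113 ]
```

Lever is at idle within about 0.03 rad: its arm end (594,162) and the mark (589,150) agree in the crop. Next I'll go above the paddle for a centred look.

Run:
```python
from h import *
from cell import robot,cams,set_gripper
robot.servo_line((.526,-.356,.19),max_speed=.15)
robot.dwell(.1)
print(robot.state()["time"],robot.state()["tcp_pos"])
for n in("wrist",):
    c=cams.camera(n); pickle.dump(c,open(f"pics/{n}5.pkl","wb"));f=c["frame"][...,::-1]
    f=cv2.resize(f[180:380,220:420],None,fx=3,fy=3,interpolation=cv2.INTER_CUBIC)
    cv2.imwrite(f"pics/{n}5.png",np.clip(f*1.8,0,255).astype('uint8'))
s=robot.state(); 
print("paddle px",proj(c,(.526,-.356,.162)),"pix tcp",proj(c,s["tcp_pos"]))
```

```text
9.7417 [ 0.52610104 -0.35546669  0.19066956]
paddle px (np.float64(309.204393322772), np.float64(236.1899793908757)) pix tcp (np.float64(310.01663349531873), np.float64(261.4680017479699))
```

View pics/wrist5.png

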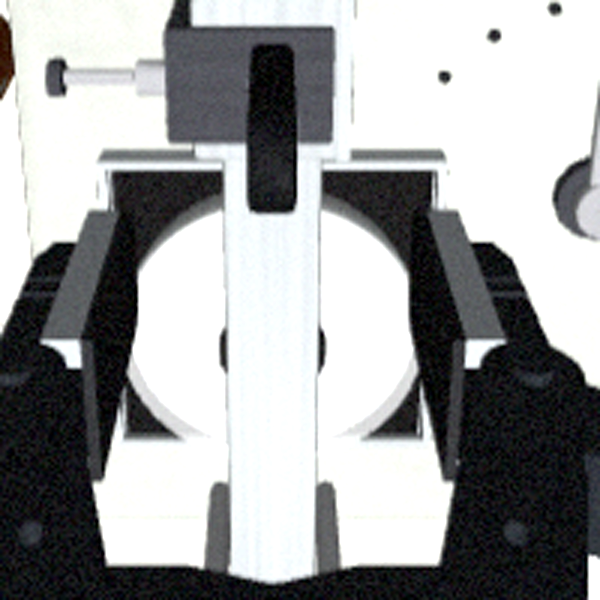

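Run:
```python
from h import *
c=pickle.load(open("pics/wrist5.pkl","rb"))
T=lambda u,v,z:unproj(c,220+u/3,180+v/3,z)
a,b=T(247,211,.162),T(299,211,.162); print(a,b,np.linalg.norm(a-b)); m=(a+b)/2
print("centre", m[:2]-.012*np.array([np.cos(YAW),np.sin(YAW)]))
a,b=T(253,46,.113),T(294,46,.113); print(a,b); m=(a+b)/2
print("centre base?", m[:2]+.012*np.array([np.cos(YAW),np.sin(YAW)]))
for v in (215,240,255): print(dep(c,310,v))
```

```text
[ 0.53324756 -0.36311127  0.162     ] [ 0.53688217 -0.35346987  0.162     ] 0.010303735660242183
centre [ 0.5238341  -0.35406328]
[ 0.51673211 -0.35644872  0.113     ] [ 0.52019794 -0.34725501  0.113     ]
centre base? [ 0.52969578 -0.35607916]
[ 0.5175548  -0.35233198  0.15181056]
[ 0.5283928  -0.35640579  0.16218192]
[ 0.56669554 -0.37097542  0.10683125]
```

Paddle top is at crop (272,185), 10.3 mm wide as it should be, with centre near (0.5255,-0.355) and midway between the pads (274). I'll descend, pinch and pull.

Run:
```python
from h import *
from cell import robot,cams,set_gripper
P=np.array([.5257,-.3550,.126])
print(robot.servo_line(P,max_speed=.1,force_limit=12))
s=robot.state(); print(s["tcp_pos"],s["force"])
set_gripper(0,60); s=robot.state(); print(s["grip_width"],s["force"],s["tcp_pos"])
d=np.array([np.sin(YAW),-np.cos(YAW),0])
robot.servo_line(P+.0115*d,max_speed=.03)
robot.dwell(.2)
s=robot.state(); print(s["time"],s["force"],s["force"]@d,s["tcp_pos"],(s["tcp_pos"]-P)@d)
for n in("wrist","scene"):
    c=cams.camera(n); pickle.dump(c,open(f"pics/{n}6.pkl","wb"));f=c["frame"][...,::-1]
    f=f[180:380,220:420] if n=="wrist" else f[170:320,295:445]
    f=cv2.resize(f,(600,600),interpolation=cv2.INTER_CUBIC)
    cv2.imwrite(f"pics/{n}6.png",np.clip(f*1.6,0,255).astype('uint8'))
```

```text
False
[ 0.52595895 -0.35516071  0.1267041 ] [-1.02893709 -0.21648571 -0.44974621]
0.009426149922252361 [-1.03044711 -1.77530049  3.24342835] [ 0.52592586 -0.35553405  0.12684053]
11.725 [1.56873609 5.93942456 6.70837238] -6.111313881979005 [ 0.5227545  -0.36398329  0.12681585] 0.009445059101698764
```

View pics/wrist6.png

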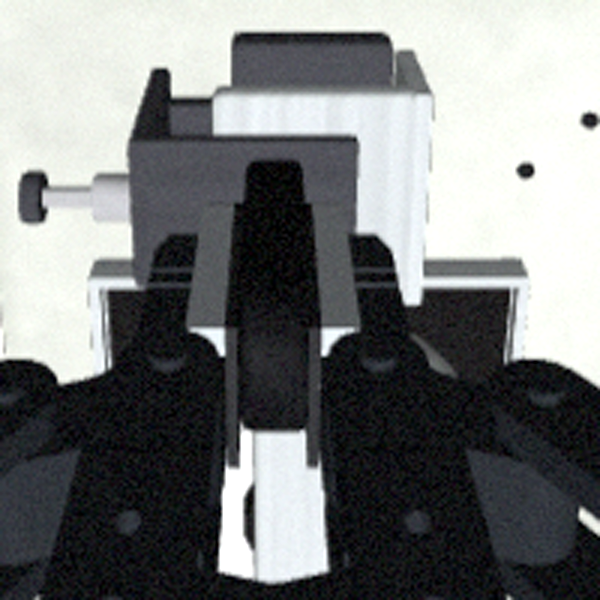

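View pics/scene6.png

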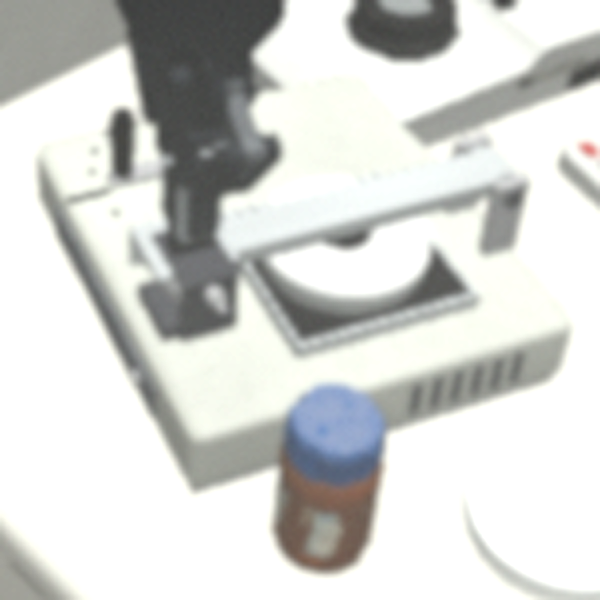

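The latch moved about 9.4 mm sideways: its plate is shifted left of the bar head in the wrist view, and the spring force of about 6–7 N fits. I'll pull slightly more, then lift along the arc.

Run:
```python
from h import *
from cell import robot,cams,set_gripper
P=np.array([.5257,-.3550,.126])
d=np.array([np.sin(YAW),-np.cos(YAW),0]); ax=np.array([np.cos(YAW),np.sin(YAW),0])
B=P+.0135*d
robot.servo_line(B,max_speed=.03)
def at(t): 
    x=-.18*np.cos(t)+.046*np.sin(t)+.18; z=.18*np.sin(t)+.046*np.cos(t)-.046
    return B+ax*x+np.array([0,0,z])
for t in np.arange(.1,.601,.1):
    hit=robot.servo_line(at(t),max_speed=.06,force_limit=22)
    s=robot.state(); print(round(t,2),hit,s["time"],s["force"].round(1),(s["tcp_pos"]-at(t)).round(4),round(s["grip_width"],4))
    if hit: break
for n in("wrist","scene"):
    c=cams.camera(n); pickle.dump(c,open(f"pics/{n}7.pkl","wb"));f=c["frame"][...,::-1]
    f=f[180:380,220:420] if n=="wrist" else f[130:330,275:475]
    f=cv2.resize(f,(600,600),interpolation=cv2.INTER_CUBIC)
    cv2.imwrite(f"pics/{n}7.png",np.clip(f*1.6,0,255).astype('uint8'))
```

```text
0.1 False 12.5333 [ 1.7  6.6 -4.5] [-0.0001  0.0028 -0.0019] 0.0089
0.2 False 12.9917 [ 1.4  7.6 -3.1] [-0.0003  0.0028 -0.0019] 0.0092
0.3 False 13.45 [ 0.8  6.6 -3.1] [-0.0005  0.0029 -0.002 ] 0.0092
0.4 False 13.9083 [ 0.3  7.1 -1.2] [-0.0004  0.0029 -0.0017] 0.0092
0.5 False 14.3667 [-0.9  9.3 -0.6] [-0.0005  0.0029 -0.0017] 0.0089
0.6 False 14.825 [-2.1  8.5 -0.7] [-0.0005  0.003  -0.0015] 0.0092
```

View pics/scene7.png

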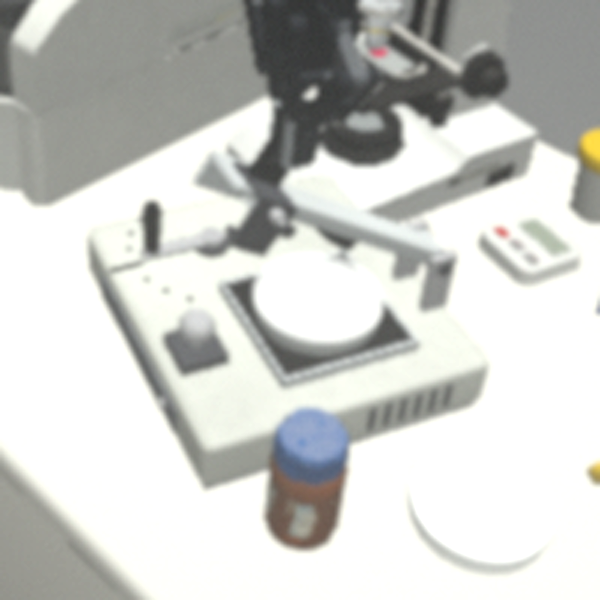

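View pics/wrist7.png

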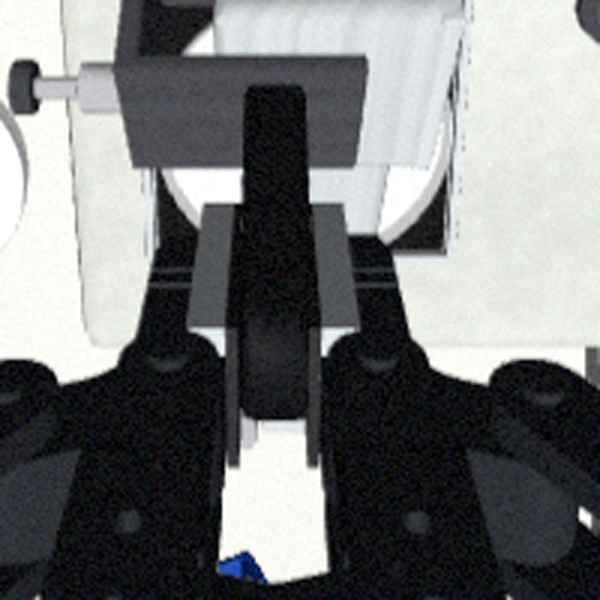

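The bar is up: the ball stud stands bare at (197,325), the paddle is between the pads, the dish is on the platform, and the lever lies over its mark. One rest check, then I hand in.

Run:
```python
from h import *
from cell import robot,cams
z=[]
for i in range(3):
    robot.dwell(.4); s=robot.state(); print(s["time"],s["tcp_pos"].round(4),np.abs(s["qd"]).max().round(4),s["force"].round(1),round(s["grip_width"],4))
a=cams.camera("scene")["frame"]; b=pickle.load(open("pics/scene7.pkl","rb"))["frame"]; e=pickle.load(open("pics/scene6.pkl","rb"))["frame"]
print("max diff 7->now",cv2.absdiff(cv2.blur(a,(3,3)),cv2.blur(b,(3,3))).max())
# lever region & bottle vs before lift
for n,(x0,y0,x1,y1) in dict(handle=(318,192,332,212),bottle=(362,262,394,314),dish_front=(365,240,405,252)).items():
    print(n,cv2.absdiff(a[y0:y1,x0:x1],e[y0:y1,x0:x1]).mean())
robot.job_done()
```

```text
15.325 [ 0.5741 -0.3849  0.218 ] 0.0012 [-0.4  8.5 -0.2] 0.0091
15.725 [ 0.5741 -0.3849  0.218 ] 0.0012 [-1.4  8.4 -0.7] 0.0093
16.125 [ 0.5741 -0.3849  0.218 ] 0.0022 [-1.1  8.4  0.4] 0.009
max diff 7->now 8
handle 7.921428571428572
bottle 1.8020833333333333
dish_front 1.604861111111111
the job is handed in; nothing more can be done
```

The job is handed in at about 16 s of the 42 s allowed, with the arm at rest and the gripper still holding the bar up.

- **Lever:** I turned it to the long idle mark and released it. Afterwards the camera estimates put it between about -0.04 and +0.01 rad, and its arm lined up with the mark in the pictures.
- **Latch and bar:** I pulled the latch sideways about 9.4 mm by arm position, then about 1–2 mm further. I then raised the bar along its arc to about 0.59 rad, which is roughly 10 cm at the front end. The angle comes from the arm's position, not from measuring the bar.
- **Last checks:**
  - **Arm and grip:** the arm position was steady, with only the spring force of about 8.5 N on the tool. The grip width of about 9 mm shows the paddle still between the pads.
  - **Scene:** the ball stud is bare. The dish and bottle look unmoved compared with the picture before the lift. I did not compare the dropper bottle and the pen; the arm did not go near them.

**A check that disagreed:** the picture around the lever handle changed more across the lift (7.9 against under 2 elsewhere). The handle is at the same pixels in both pictures, so I put this down to the arm and bar moving behind it or a change of shadow. I did not confirm that further.

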